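Roll two glass rods onto their setting lines

ROBOT

A 7-joint arm with a two-finger parallel gripper is mounted at the origin on the work surface. World frame = base frame: x ahead of the robot, y to its left, z up, the work surface at z = 0. Lengths are in m, angles in rad, forces in N, time in s.
With the tool pointing down it reaches from about 0.425 to 0.95 m from the base axis. Payload 4.7 kg.
Tool frame: the origin (TCP) lies at the very end of the fingers, on their centre line; the grasp point (between the pads) lies 19 mm behind it; z points along the fingers, y is the direction in which the jaws open and shut (so a half turn about z gives the same grasp; the last joint's range is limited). The gripper opens to 85 mm and grips with 20 to 120 N. Pads are 22 mm wide; open, the fingers measure 114 mm over their backs; the gripper's body (76 mm by 85 mm) begins 54 mm behind the grasp point. The pads swing forward as they close: fully open they stand 13 mm farther back than shut.
Start: joints at [-1.203, 0.469, -0.049, 1.532, 0.024, 1.141, -0.082], TCP at [0.261, 0.623, 0.231] pointing down, gripper open.
Joint ranges: [-2.59, 2.59], [-0.33, 1.99], [-1.39, 1.29], [0.1, 2.45], [-1.04, 4.18], [0.21, 1.99], [-2.66, 2.66]. Speed limits (rad/s): [2.57, 2.57, 3.14, 3.14, 3.14, 3.14, 3.14].

INTERFACE

Orientations are given as a unit quaternion [x, y, z, w].
In Python, from workcell import arm gives the robot as it stands.
- The arm moves only by the tool step_arm, never from a script. Its argument "rows" is a list of rows, each a list of 3 entries, a list of its own where there are three numbers: the finger opening in mm, from 0 to 85.4, then the shift along the tool's x, y, z in mm, then the turn about the tool's z in rad. In form: [[jaw, [dx, dy, dz], spin], ...]. A call has 1 to 8 rows; each row is the pose to reach, as a shift and turn from the pose measured when the call began, along the tool's axes at that moment; what a row does not reach only later rows make up. A row lasts 1/10 s, in which the tool goes at most 50 mm and 8.59 degrees, less where a joint would pass 70% of its speed; a pose out of reach is approached as far as the arm can. A call with a gripper value outside its range is refused whole. The fingers move at their own pace and stop on an object; "force" is the grip in N (left out, the last holds). Time passes only in rows, so rows that repeat a pose let the fingers close. It gives the time, the measured TCP pose, the force and the opening at its end, in the units of the state.
- arm.read_state(): the state, without advancing time (a new reading comes with each control period).
- arm.snapshot(name): name is "scene" or "side" or "wrist"; returns a dict with "frame" (400x640x3 uint8, blue, green, red), "depth" (400x640 float32, m along the optical axis (not along the pixel's ray), 0 where there is no reading), "mtx" (3x3 intrinsics, pixels), "eye" and "rotation" of the camera in the world; the wrist camera has in their place "hand_eye" (4x4, takes a point from camera to tool coordinates, whose origin is the TCP and whose axes are the flange's). Camera axes: x right, y up, looking along -z (the intrinsics and any distortion apply to the point x, -y, -z); pixel columns grow to the right and rows downward; lengths in m; the calibration is good to about 2 mm. A picture is of the moment at which its call begins: read the wrist's pose just before it.
- arm.close_job(): hands the job in, once; it reports no verdict.
The state is a dict: "clock": time; "qpos": joint angles; "joint_vel": joint speeds; "effort": joint torques, N m; "eef_pos": TCP position; "ee_rot": TCP orientation; "wrist_force": force on the tool from outside, world axes, zero at the start; "torque": the same for the moment, N m; "width": finger opening in m.
Only numpy, scipy, OpenCV 4.12 (cv2) and the standard library are available. Lean on these libraries where they do the work, as an engineer would, in place of code of your own. Each camera call takes 0.05 s, during which the arm holds its last target.

TASK

Two green glass rods, a thick and a slim one, lie on the felt-covered board and are to carry a mould at a slant. Roll each rod, pushing it over its top or upper back with the fingertips and without picking it up, onto the white line nearest to it, and leave it at rest lying straight along that line with the line under its middle. Do not disturb anything else, including the small glass disc between the lines.

Things in the scene. Friction and masses are not known exactly. Their poses are not given: they have to be found in the camera images.
- board: Fixed flat board, 220 (its x) by 480 (its y) mm and 16 thick, plywood with grey felt on top; origin at the centre of its underside on the table, so its top is 16 mm above the origin. z is up. Two white chalk lines run along its x, 65 mm either side of its centre. The rods start near its two ends in y, 145 to 175 mm from its centre, and have to roll inward, one to each line.
- line_left (a point): Middle of the white line on the +y half of the board, on the felt surface. The line is 200 mm long along x and 10 mm wide; axes are those of the board.
- line_right (a point): Middle of the white line on the -y half of the board, on the felt surface. Same size and axes as the other.
- thick_rod: Lying plain solid green glass rod, 36 mm diameter, 130 mm long, about 0.33 kg. Origin at its centre, on its axis (18 mm above the felt); its x is the rod's axis, y and z turn as it rolls; z starts pointing up. Dusty and rather slippery (friction about 0.36 on felt and fingers), the felt brakes its rolling so that it stops within a few mm when pushed slowly. It may start at either end of the board, up to 0.07 rad askew to the lines.
- slim_rod: The same kind of rod, 26 mm diameter, 130 mm long, about 0.17 kg; origin at its centre on its axis (13 mm above the felt), axes as for the thick rod. It starts at the other end of the board. Either rod, pushed evenly either side of its middle it keeps its heading, pushed near one end it slews.
- small_disc: Bystander: small loose green glass disc, 44 mm diameter, 14 high, lying on the felt between the two lines; origin under its centre.
- big_disc: Bystander: loose green glass disc, 100 mm diameter, 22 high, on the table beyond the board; origin under its centre.
- brush: Bystander: blue-handled brush lying on the table beyond the board.
- plaster_block: Bystander: white plaster block, 60 by 60 by 50 mm high, on the table beside the board's right (-y) end; origin under its centre.
- jar: Bystander: closed jar, 64 mm diameter, 85 high, on the table beside the board's left (+y) end; origin under its centre.
- sanding_block: Bystander: cork block, 90 by 50 by 30 mm high, on the table beyond the board to the left; origin under its centre.
- bowl: Bystander: white plastic bowl, 120 mm diameter, 55 high, on the table at the board's right (-y) end, nearer the robot; origin under its centre.
There are look-alikes about, which are no part of the job. Leave any yellow look-alike of the thick_rod alone.

How it is judged:
By the outcome, as a careful person would: the job done as asked, in the order asked, and still so for the second after the job is handed in, with the robot touching nothing.
It also fails if it takes over 58 s, if anything falls off the work surface, if the arm or the gripper's body presses on something with over 40 N, if the wrist force passes 120 N, or if a joint passes its speed limit or range.

## Working session

There is one attempt and no reset: what is moved stays moved. The work goes in short steps, Python scripts to look and compute and a tool call to move; the robot and the scene stay as the last step left them, time stands still between calls to the robot, and variables do not carry over. Pictures are saved under pics/ and viewed, and the job is handed in when it is done.

Besides the shell and the picture viewer there is one more tool, called after ">>>" in YAML: its name, and indented under it one key for each argument. step_arm: Moves the arm, as the interface text tells. Its arguments: {"type":"object","properties":{"rows":{"type":"array"},"force":{"type":"number"}},"required":["rows"]}

```bash
ls; mkdir -p pics; python3 - <<'E'
from workcell import arm
import cv2,numpy as np
s=arm.read_state();print(s)
for n in("scene","side"):
    d=arm.snapshot(n);cv2.imwrite(f"pics/{n}0.png",d["frame"]);np.savez(f"{n}0.npz",**{k:v for k,v in d.items()})
    print(n,d["mtx"],d["eye"],d["rotation"],[k for k in d])
E
```

```text
pics
{'clock': 0.0, 'qpos': array([-1.20290378,  0.46945307, -0.0485818 ,  1.53371788,  0.02412313,
        1.14099252, -0.08233755]), 'joint_vel': array([ 0.00018665, -0.00052255,  0.00068735,  0.00096233,  0.00218342,
       -0.00201857,  0.00028139]), 'effort': array([ 2.62823687e-05, -5.10301530e+01, -4.64774645e-02, -2.37716264e+01,
        1.07704164e-02,  7.65323464e-03,  8.29831009e-06]), 'eef_pos': array([0.26063606, 0.62200608, 0.23024341]), 'ee_rot': array([ 1.97100880e-01,  9.80382710e-01, -9.81405891e-04, -1.46003287e-04]), 'wrist_force': array([-0.18375157,  0.28725398,  0.11674646]), 'torque': array([-0.01036213,  0.02016711, -0.0026648 ]), 'width': 0.0852142278719138}
scene [[470.31554795   0.         318.52550844]
 [  0.         470.31554795 197.17882616]
 [  0.           0.           1.        ]] [1.41255169 0.48525174 0.7998737 ] [0.21734495 0.38816322 0.77410998 0.45038231] ['frame', 'depth', 'mtx', 'eye', 'rotation']
side [[479.1174245    0.         315.25511238]
 [  0.         479.1174245  204.09742364]
 [  0.           0.           1.        ]] [ 0.28831244 -0.89899967  0.90506292] [ 0.39746524 -0.05723396 -0.11581616  0.908478  ] ['frame', 'depth', 'mtx', 'eye', 'rotation']
```

View pics/scene0.png

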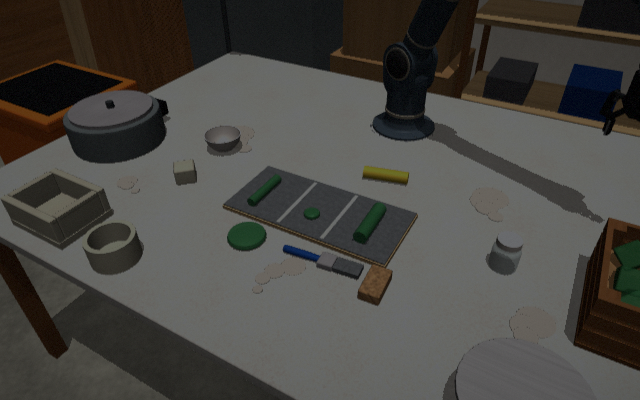

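View pics/side0.png

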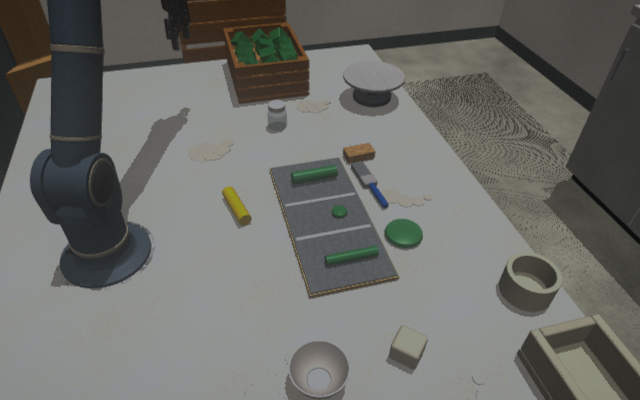

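The thick green rod is on the +y half (scene 370,221; side 315,174). The slim green rod is on the -y half (scene 264,190; side 352,255). Look-alikes are the yellow rod (scene 385,175; side 236,205) and the green discs (scene 312,213 and 247,236). I'll measure next, with close crops.

```bash
cat > h.py <<'E'
import numpy as np,cv2
from scipy.spatial.transform import Rotation as R
def cast(d,uv,z):
    K=np.array(d["mtx"]);uv=np.atleast_2d(uv).astype(float)
    v=np.c_[(uv[:,0]-K[0,2])/K[0,0],-(uv[:,1]-K[1,2])/K[1,1],-np.ones(len(uv))]
    if "T" in d: Rm=d["T"][:3,:3];e=d["T"][:3,3]
    else: Rm=R.from_quat(d["rotation"]).as_matrix();e=d["eye"]
    w=v@Rm.T; t=(z-e[2])/w[:,2]
    return e+w*t[:,None]
def green(f):
    h=cv2.cvtColor(f,cv2.COLOR_BGR2HSV)
    return cv2.inRange(h,(45,90,25),(85,255,255))
def blobs(m,amin=60):
    c,_=cv2.findContours(m,cv2.RETR_EXTERNAL,cv2.CHAIN_APPROX_NONE)
    return [x for x in c if cv2.contourArea(x)>amin]
def axis(d,c,z):
    # silhouette -> plane at axis height, min area rect
    p=cast(d,c[:,0,:],z)[:,:2]
    r=cv2.minAreaRect((p*1000).astype(np.float32))
    b=cv2.boxPoints(r); e=[b[1]-b[0],b[2]-b[1]]
    l=max(e,key=np.linalg.norm)
    if l[0]<0:l=-l
    return np.array(r[0]),np.arctan2(l[1],l[0]),sorted(r[1])
E
python3 - <<'E'
from h import *
for n in("scene","side"):
    d=dict(np.load(n+"0.npz")); f=d["frame"]
    for c in blobs(green(f)):
        u=c[:,0,:].mean(0)
        for z in (.016,.029,.034):
            o=axis(d,c,z)
            if 0.35<o[0][0]/1000<1 and abs(o[0][1])<400: print(n,u.round(),z,o[0].round(1),round(float(o[1]),3),np.round(o[2],1))
    # white lines
    # board quad
    g=cv2.cvtColor(f,cv2.COLOR_BGR2GRAY)
    x0,y0,x1,y1=(215,160,425,265) if n=="scene" else (260,145,405,300)
    cv2.imwrite(f"pics/{n}_crop.png",cv2.resize(f[y0:y1,x0:x1],None,fx=3.5,fy=3.5,interpolation=cv2.INTER_CUBIC))
E
```

```text
scene [246. 236.] 0.016 [ 746.3 -120.3] 0.922 [ 94.  101.8]
scene [246. 236.] 0.029 [ 757.3 -110.2] 0.922 [ 92.4 100.1]
scene [246. 236.] 0.034 [ 761.6 -106.4] 0.922 [91.8 99.5]
scene [311. 213.] 0.016 [592.5 -21.3] 0.548 [39.7 46.2]
scene [311. 213.] 0.029 [606.1 -12.9] 0.548 [39.1 45.4]
scene [311. 213.] 0.034 [611.3  -9.7] 0.548 [38.8 45.1]
scene [369. 223.] 0.016 [547.2 127.8] 0.03 [ 38.9 169. ]
scene [369. 223.] 0.029 [561.6 133.7] 0.03 [ 38.3 166.2]
scene [369. 223.] 0.034 [567.1 136. ] 0.03 [ 38.  165.1]
scene [264. 190.] 0.016 [ 564.  -193.5] 0.028 [ 31.4 155.2]
scene [264. 190.] 0.029 [ 578.1 -182.2] 0.028 [ 30.8 152.6]
scene [264. 190.] 0.034 [ 583.5 -177.9] 0.028 [ 30.6 151.6]
side [352. 254.] 0.016 [ 587.8 -166.1] 0.008 [ 22.4 131.8]
side [352. 254.] 0.029 [ 583.4 -176.8] 0.008 [ 22.1 129.9]
side [352. 254.] 0.034 [ 581.7 -180.9] 0.008 [ 21.9 129.1]
side [404. 233.] 0.016 [ 740.9 -124.8] 0.299 [88.6 90.3]
side [404. 233.] 0.029 [ 734.2 -136.1] 0.299 [87.3 88.9]
side [404. 233.] 0.034 [ 731.7 -140.5] 0.299 [86.8 88.4]
side [339. 210.] 0.016 [601.4  -8.8] -0.246 [35.4 38.1]
side [339. 210.] 0.029 [596.8 -21.8] -0.246 [34.9 37.5]
side [339. 210.] 0.034 [595.  -26.9] -0.246 [34.7 37.3]
side [314. 172.] 0.016 [580.8 167.6] 0.031 [ 32.5 131.5]
side [314. 172.] 0.029 [576.6 152. ] 0.031 [ 32.  129.6]
side [314. 172.] 0.034 [574.9 146. ] 0.031 [ 31.8 128.8]
```

View pics/scene_crop.png

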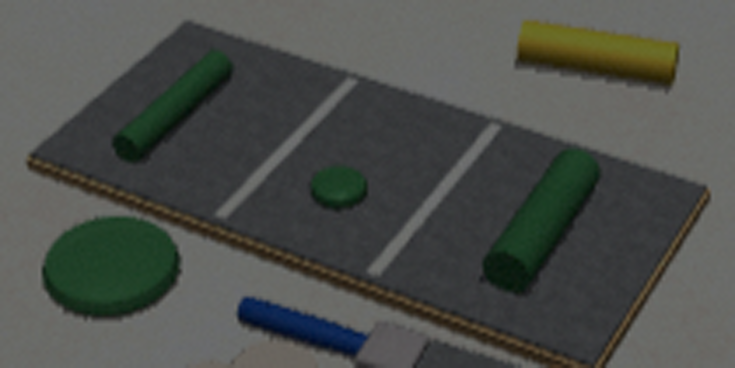

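View pics/side_crop.png

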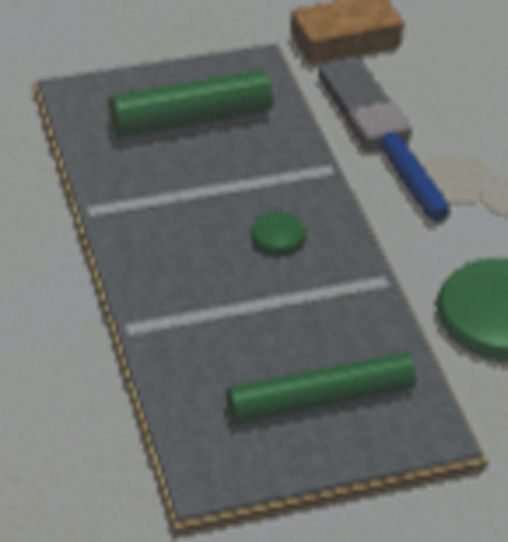

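```bash
cat >> h.py <<'E'
def lines(d,box):
    """white lines on the felt -> centre (mm), yaw, len"""
    f=d["frame"];x0,y0,x1,y1=box
    g=cv2.cvtColor(f,cv2.COLOR_BGR2GRAY)
    g=cv2.resize(g,None,fx=4,fy=4,interpolation=cv2.INTER_CUBIC)
    m=cv2.morphologyEx(g,cv2.MORPH_TOPHAT,np.ones((33,33),np.uint8))
    m=(m>25).astype(np.uint8)*255
    k=np.zeros_like(m);k[4*y0:4*y1,4*x0:4*x1]=255;m&=k
    out=[]
    for c in blobs(m,300):
        uv=(c[:,0,:]+.5)/4-.5
        p=cast(d,uv,.016)[:,:2]*1000
        r=cv2.minAreaRect(p.astype(np.float32));s=sorted(r[1])
        if s[1]>150 and s[0]<30:
            b=cv2.boxPoints(r);e=max([b[1]-b[0],b[2]-b[1]],key=np.linalg.norm)
            e=e if e[0]>0 else -e
            out.append((np.round(r[0],1),round(float(np.arctan2(e[1],e[0])),4),np.round(s,1)))
    return out
E
python3 - <<'E'
from h import *
for n,b in(("scene",(220,165,420,262)),("side",(270,150,395,292))):
    d=dict(np.load(n+"0.npz"));
    for o in lines(d,b): print(n,o)
    from h import cast
    # depth check
    D=d["depth"];K=d["mtx"];Rm=R.from_quat(d["rotation"]).as_matrix()
    for u,v in ([(369,221),(264,189),(290,198),(340,190)] if n=="scene" else [(315,173),(352,254),(320,180),(330,250),(340,220)]):
        z=D[v,u];print(u,v,((Rm@np.array([(u-K[0,2])/K[0,0]*z,-(v-K[1,2])/K[1,1]*z,-z]))+d["eye"]).round(4))
E
```

```text
scene (array([564. ,  47.3]), 0.0069, array([ 11.4, 201.4]))
scene (array([564.6, -83.1]), 0.0063, array([ 11.7, 200.7]))
369 221 [0.5847 0.1399 0.0499]
264 189 [ 0.5898 -0.1739  0.0398]
290 198 [ 0.5625 -0.1082  0.0149]
340 190 [ 0.4658 -0.0034  0.0174]
side (array([564.4, -81.7]), 0.007, array([ 12.7, 200.9]))
side (array([564.4,  48.4]), 0.0058, array([ 13. , 201.2]))
side (array([681.4, 126.8]), -1.5675, array([ 23. , 182.8]))
315 173 [0.5685 0.1223 0.0495]
352 254 [ 0.5785 -0.187   0.0413]
320 180 [0.5849 0.1261 0.0173]
330 250 [ 0.5381 -0.1401  0.0159]
340 220 [ 0.5931 -0.0449  0.0162]
```

```bash
cat >> h.py <<'E'
from scipy.optimize import least_squares
def pts3(d,mask):
    v,u=np.nonzero((mask>0)&(d["depth"]>0));z=d["depth"][v,u];K=d["mtx"]
    p=np.c_[(u-K[0,2])/K[0,0]*z,-(v-K[1,2])/K[1,1]*z,-z]
    if "T" in d: return p@d["T"][:3,:3].T+d["T"][:3,3]
    return p@R.from_quat(d["rotation"]).as_matrix().T+d["eye"]
def cylfit(P,r):
    P=P*1000;zc=16+r;x0=P[:,0].mean()
    def res(q):
        y=q[0]+np.tan(q[1])*(P[:,0]-x0)
        return np.hypot((P[:,1]-y)*np.cos(q[1]),P[:,2]-zc-q[2])-r
    s=least_squares(res,[P[:,1].mean(),0,0],loss="soft_l1")
    x=np.percentile(P[:,0],[1,99])
    return dict(y_at=s.x[0],x0=x0,yaw=s.x[1],dz=s.x[2],xr=x,xm=x.mean(),ym=s.x[0]+np.tan(s.x[1])*(x.mean()-x0),rms=np.sqrt((s.fun**2).mean()),n=len(P))
def show(o): print({k:np.round(v,3).tolist() if k=='yaw' else np.round(v,1).tolist() for k,v in o.items()})
E
python3 - <<'E'
from h import *
for n in("scene","side"):
    d=dict(np.load(n+"0.npz"))
    for c in blobs(green(d["frame"])):
        m=np.zeros((400,640),np.uint8);cv2.drawContours(m,[c],-1,255,-1);m=cv2.erode(m,np.ones((3,3)))
        P=pts3(d,m);a=np.median(P,0)
        if .45<a[0]<.65 and abs(a[1])<.25 and cv2.contourArea(c)>250:
            print(n,"thick" if a[1]>0 else "slim");show(cylfit(P,18 if a[1]>0 else 13))
            pp=P*1000;print(axis(d,c,.034 if a[1]>0 else .029))
E
```

```text
scene thick
{'y_at': 136.2, 'x0': 586.1, 'yaw': 0.024, 'dz': -0.6, 'xr': [512.2, 637.2], 'xm': 574.7, 'ym': 135.9, 'rms': 3.9, 'n': 452}
(array([567.11584473, 135.99819946]), np.float32(0.030186633), [38.02698516845703, 165.1121063232422])
scene slim
{'y_at': -179.7, 'x0': 591.4, 'yaw': 0.016, 'dz': -0.9, 'xr': [524.3, 646.7], 'xm': 585.5, 'ym': -179.8, 'rms': 2.6, 'n': 201}
(array([ 578.10131836, -182.23620605]), np.float32(0.028052442), [30.833654403686523, 152.61309814453125])
side slim
{'y_at': -183.1, 'x0': 578.1, 'yaw': -0.005, 'dz': -0.4, 'xr': [520.1, 639.0], 'xm': 579.5, 'ym': -183.1, 'rms': 1.9, 'n': 215}
(array([ 583.4342041 , -176.79231262]), np.float32(0.008167095), [22.05473518371582, 129.86123657226562])
```

Both views agree on the lines: left y≈48 mm, right y≈-82 mm, centre x≈564 mm, yaw≈0.0065. Thick rod is about (575, 136) and slim about (582, -181). The crops show both chosen rods are green and on the board; the yellow one is off it. Next I move above the board for a wrist-camera view.

>>> step_arm:
  rows:
    - [85,[-32,-29,-8],0.07]
    - [85,[-65,-58,-15],0.15]
    - [85,[-97,-87,-22],0.22]
    - [85,[-130,-116,-30],0.3]
    - [85,[-162,-145,-38],0.37]
    - [85,[-195,-174,-45],0.45]
    - [85,[-227,-203,-52],0.52]
    - [85,[-260,-232,-60],0.6]

```text
clock: 0.9
eef_pos: [0.411, 0.3058, 0.2907]
ee_rot: [0.479, 0.878, -0.001, -0.0]
wrist_force: [0.1, -0.0, -0.0]
width: 0.0853
```

```bash
cat >> h.py <<'E'
def delta(s,target,yaw):
    """target mm world; yaw = world angle of tool y axis; gives tool shift mm + spin"""
    Rm=R.from_quat(s["ee_rot"]).as_matrix()
    dw=np.array(target)-s["eef_pos"]*1000
    ty=np.arctan2(Rm[1,1],Rm[0,1]); dy=(yaw-ty+np.pi)%(2*np.pi)-np.pi
    print("pos",(s["eef_pos"]*1000).round(1),"ytool yaw",ty.round(4),"tilt z",Rm[:,2].round(4),"t",s["clock"],"F",s["wrist_force"].round(1),"w",round(s["width"]*1000,1))
    print("shift",(Rm.T@dw).round(1),"spin",round(-dy,4))
E
python3 - <<'E'
from h import *
from workcell import arm
s=arm.read_state();delta(s,(560,-10,350),0.0065);print(s["qpos"])
E
```

```text
pos [411.  305.8 290.7] ytool yaw 0.5711 tilt z [-0.0013 -0.002  -1.    ] t 0.9 F [ 0.1 -0.  -0. ] w 85.3
shift [-346.3  -45.5  -58.8] spin 0.5646
[-0.88124301  0.14852891  0.18007978  1.84276029 -0.02821531  1.15509914
 -0.12050871]
```

>>> step_arm:
  rows:
    - [85,[-43,-6,-8],0.07]
    - [85,[-86,-11,-15],0.14]
    - [85,[-130,-17,-22],0.21]
    - [85,[-173,-23,-30],0.28]
    - [85,[-216,-28,-38],0.35]
    - [85,[-260,-34,-45],0.42]
    - [85,[-303,-40,-52],0.5]
    - [85,[-346,-45,-59],0.565]

```text
clock: 1.7
eef_pos: [0.5604, -0.0112, 0.3503]
ee_rot: [0.706, 0.708, -0.001, 0.0]
wrist_force: [0.0, 0.5, 0.1]
width: 0.0847
```

>>> step_arm:
  rows:
    - [85,[0,0,0],0]
    - [85,[0,0,0],0]

```text
clock: 1.9
eef_pos: [0.5602, -0.0122, 0.3498]
ee_rot: [0.707, 0.707, -0.002, -0.0]
wrist_force: [0.2, 0.2, -0.4]
width: 0.0854
```

```bash
cat >> h.py <<'E'
def wrist(arm,name):
    s=arm.read_state();d=arm.snapshot("wrist")
    T=np.eye(4);T[:3,:3]=R.from_quat(s["ee_rot"]).as_matrix();T[:3,3]=s["eef_pos"]
    d["T"]=T@np.array(d["hand_eye"]);cv2.imwrite(f"pics/{name}.png",d["frame"]);np.savez(name+".npz",**d);return s,d
def rods(d):
    for c in blobs(green(d["frame"])):
        m=np.zeros((400,640),np.uint8);cv2.drawContours(m,[c],-1,255,-1)
        P=pts3(d,cv2.erode(m,np.ones((3,3))))
        if len(P)<50: continue
        a=np.median(P,0);
        if .45<a[0]<.68 and abs(a[1]+.017)<.23 and cv2.minAreaRect(c)[1][0]>0:
            w=cv2.minAreaRect(c)[1]
            if max(w)/min(w)<2: print("disc",(a*1000).round(1));continue
            r=18 if a[1]>-.017 else 13
            print("thick" if r==18 else "slim", c[:,0].mean(0).round());show(cylfit(P,r));print("  sil",*axis(d,c,.016+r/1000))
E
python3 - <<'E'
from h import *
from workcell import arm
s,d=wrist(arm,"w1");delta(s,(575,182,150),.02);print(d["hand_eye"],d["T"][:3,3])
rods(d)
for o in lines(d,(0,0,640,400)):print(o)
E
```

```text
pos [560.2 -12.2 349.8] ytool yaw 0.0009 tilt z [-0.0026 -0.0018 -1.    ] t 1.9 F [ 0.2  0.2 -0.4] w 85.4
shift [194.6  15.5 199.4] spin -0.0191
[[ 6.56869414e-04  9.52525056e-01  3.04459498e-01  7.73789551e-02]
 [ 9.99999783e-01 -6.40112361e-04 -1.54852152e-04  6.93704946e-04]
 [ 4.73877333e-05  3.04459533e-01 -9.52525270e-01 -1.43184825e-01]
 [ 0.00000000e+00  0.00000000e+00  0.00000000e+00  1.00000000e+00]] [0.56122643 0.0654128  0.49288467]
slim [329. 251.]
{'y_at': -180.4, 'x0': 580.7, 'yaw': 0.011, 'dz': 0.5, 'xr': [519.8, 641.5], 'xm': 580.7, 'ym': -180.4, 'rms': 0.8, 'n': 695}
  sil [ 581.44555664 -181.49053955] 0.0030421214 [26.53728485107422, 132.41830444335938]
disc [598.8 -16.5  30. ]
thick [331.  57.]
{'y_at': 136.2, 'x0': 568.6, 'yaw': 0.031, 'dz': 0.3, 'xr': [509.3, 631.4], 'xm': 570.3, 'ym': 136.3, 'rms': 0.8, 'n': 1900}
  sil [571.18096924 136.32963562] 0.031865854 [34.28091812133789, 134.07907104492188]
(array([565.1,  47.5]), 0.0055, array([ 10.6, 200.9]))
```

View pics/w1.png

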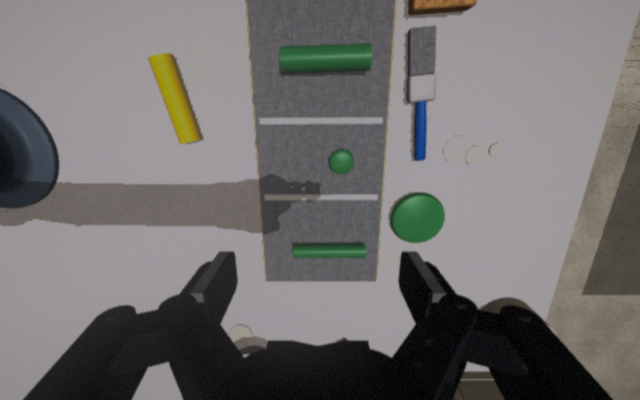

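Everything agrees: thick rod (570.5, 136.3) at yaw 0.031, slim rod (581, -181) at yaw about 0.01. In the wrist view they are at pixels (331,57) and (329,251), with the disc at (341,161). Next I check where the open fingertips sit in the tool frame.

```bash
python3 - <<'E'
from h import *
d=dict(np.load("w1.npz"));print(d["mtx"])
D=d["depth"];K=d["mtx"];H=d["hand_eye"]
v,u=np.nonzero((D>0)&(D<.24))
z=D[v,u];P=np.c_[(u-K[0,2])/K[0,0]*z,-(v-K[1,2])/K[1,1]*z,-z]@H[:3,:3].T+H[:3,3];P*=1000
for sg in(-1,1):
    k=P[(P[:,1]*sg>35)];print(len(k))
    for lo in range(-60,20,5):
        b=k[(k[:,2]>=lo)&(k[:,2]<lo+5)]
        if len(b):print(lo,len(b),np.percentile(b[:,0],[2,98]).round(1),np.percentile(b[:,1],[2,98]).round(1))
E
```

```text
[[282.46686027   0.         317.51596348]
 [  0.         282.46686027 199.73412536]
 [  0.           0.           1.        ]]
13274
-60 451 [ 5.8 13.3] [-67.7 -42. ]
-55 328 [ 0.2 11.8] [-53.  -41.6]
-50 310 [-3.2 11.2] [-53.7 -41.4]
-45 378 [-10.   11.2] [-54.9 -41.4]
-40 352 [-10.2  11. ] [-54.8 -41.4]
-35 317 [-10.7  10.9] [-54.9 -41.4]
-30 296 [-10.4  11. ] [-54.8 -41.4]
-25 236 [-10.4  10.9] [-54.2 -41.4]
-20 162 [-10.1  10.9] [-48.1 -41.4]
-15 27 [-8.5  7.5] [-42.2 -41.6]
13479
-60 471 [ 6.  13.6] [43.3 69.3]
-55 334 [ 0.4 11.9] [43.  54.2]
-50 305 [-4.  11.2] [42.8 55. ]
-45 391 [-9.8 11.3] [42.9 56.3]
-40 341 [-10.7  11. ] [42.8 56.4]
-35 328 [-10.5  11.1] [42.9 56.4]
-30 296 [-10.4  11.1] [42.9 56.1]
-25 220 [-10.3  11.1] [42.9 55.8]
-20 169 [-10.5  10.9] [42.9 51.9]
-15 27 [-8.9  7.4] [43.1 43.6]
```

>>> step_arm:
  rows:
    - [85,[40,3,30],-0.01]
    - [85,[80,6,60],-0.02]
    - [85,[120,8,100],-0.03]
    - [85,[160,10,140],-0.03]
    - [85,[195,10,180],-0.03]
    - [85,[200,10,230],-0.03]
    - [85,[200,10,240],-0.03]
    - [85,[200,10,240],-0.03]

```text
clock: 2.75
eef_pos: [0.5638, 0.1917, 0.105]
ee_rot: [0.693, 0.721, -0.006, -0.003]
wrist_force: [-1.0, 0.8, -0.4]
width: 0.0848
```

```bash
python3 - <<'E'
from h import *
from workcell import arm
s,d=wrist(arm,"w2");delta(s,(571,182,45),.03)
rods(d)
for n in ("scene","side"):
    d=arm.snapshot(n);
    x0,y0,x1,y1=(320,120,460,240) if n=="scene" else (250,80,390,210)
    cv2.imwrite(f"pics/{n}2.png",cv2.resize(d["frame"][y0:y1,x0:x1],None,fx=4,fy=4,interpolation=cv2.INTER_CUBIC))
E
```

```text
pos [563.8 191.7 105. ] ytool yaw 0.0395 tilt z [-0.0124 -0.0036 -0.9999] t 2.75 F [-1.   0.8 -0.4] w 84.8
shift [-9.8  7.5 59.9] spin 0.0095
thick [323. 272.]
{'y_at': 136.1, 'x0': 569.3, 'yaw': 0.031, 'dz': 0.5, 'xr': [507.9, 630.2], 'xm': 569.1, 'ym': 136.1, 'rms': 1.9, 'n': 5969}
  sil [570.53112793 134.41461182] 0.037073866 [41.444923400878906, 140.85531616210938]
```

View pics/side2.png

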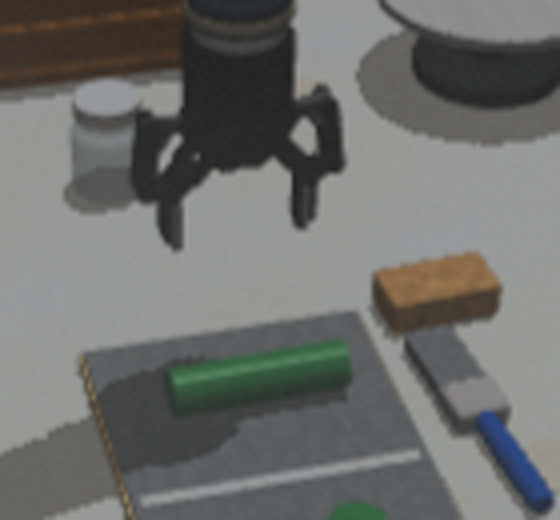

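View pics/w2.png

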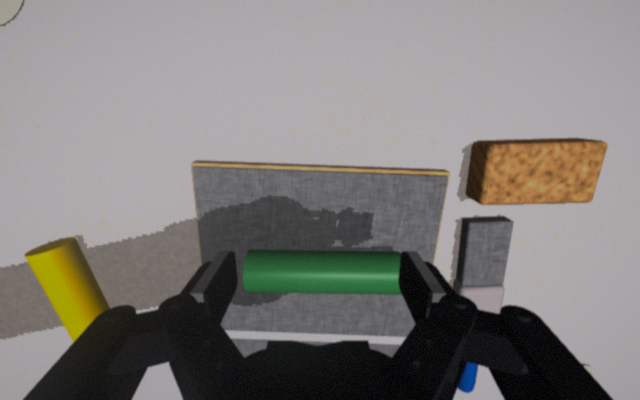

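The open tips sit about 13 mm above the TCP, pads ±11 mm in tool x, fingers 42–56 mm either side. Pressing at about 7–9 mm above the rod axis needs TCP z≈28. I lower behind the thick rod.

>>> step_arm:
  rows:
    - [85,[-3,3,25],0.01]
    - [85,[-7,7,50],0.01]
    - [85,[-9,7,70],0.01]
    - [85,[-9,7,77],0.01]
    - [85,[-9,7,77],0.01]
    - [85,[-9,7,77],0.01]

```text
clock: 3.5
eef_pos: [0.5775, 0.1815, 0.0356]
ee_rot: [0.698, 0.716, 0.001, 0.0]
wrist_force: [0.7, 0.6, -0.3]
width: 0.085
```

```bash
python3 - <<'E'
from h import *
from workcell import arm
s,d=wrist(arm,"w3");delta(s,(571,130,28),.03)
rods(d)
d=arm.snapshot("side");x0,y0,x1,y1=(250,80,390,210)
cv2.imwrite(f"pics/side3.png",cv2.resize(d["frame"][y0:y1,x0:x1],None,fx=4,fy=4,interpolation=cv2.INTER_CUBIC))
E
```

```text
pos [577.5 181.5  35.6] ytool yaw 0.0246 tilt z [ 0.0017  0.0011 -1.    ] t 3.5 F [ 0.7  0.6 -0.3] w 85.0
shift [-51.3  -7.8   7.5] spin -0.0054
thick [316. 319.]
{'y_at': 136.4, 'x0': 579.1, 'yaw': 0.032, 'dz': 0.5, 'xr': [528.7, 629.4], 'xm': 579.1, 'ym': 136.4, 'rms': 9.1, 'n': 9868}
  sil [579.45770264 133.19805908] 0.034066785 [48.059818267822266, 123.38871765136719]
```

View pics/side3.png

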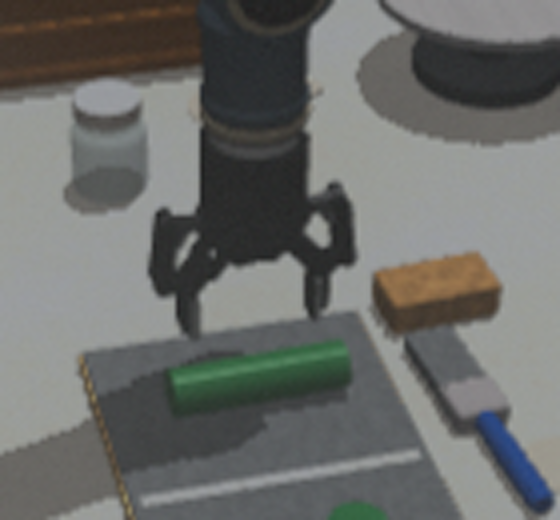

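>>> step_arm:
  rows:
    - [85,[0,-3,3],0]
    - [85,[0,-7,7],-0.005]
    - [85,[-3,-7,7],-0.005]
    - [85,[-6,-7,7],-0.005]
    - [85,[-9,-7,7],-0.005]
    - [85,[-12,-7,7],-0.005]
    - [85,[-13,-7,7],-0.005]
    - [85,[-13,-7,7],-0.005]

```text
clock: 4.4
eef_pos: [0.5709, 0.168, 0.0285]
ee_rot: [0.697, 0.717, 0.001, 0.0]
wrist_force: [0.2, 1.0, -0.6]
width: 0.085
```

```bash
python3 - <<'E'
from h import *
from workcell import arm
s,d=wrist(arm,"w4");delta(s,(571,130,28),.03)
rods(d)
E
```

```text
pos [570.9 168.   28.5] ytool yaw 0.0292 tilt z [ 0.0018  0.001  -1.    ] t 4.4 F [ 0.2  1.  -0.6] w 85.0
shift [-38.   -1.    0.5] spin -0.0008
thick [313. 314.]
{'y_at': 136.1, 'x0': 572.2, 'yaw': 0.031, 'dz': 0.5, 'xr': [525.9, 618.9], 'xm': 572.4, 'ym': 136.1, 'rms': 5.1, 'n': 11130}
  sil [572.6137085  130.36355591] 0.028705785 [52.35961151123047, 117.57441711425781]
```

>>> step_arm:
  rows:
    - [85,[-3,0,0],0]
    - [85,[-7,0,0],0]
    - [85,[-12,0,0],0]
    - [85,[-17,0,0],0]
    - [85,[-22,0,0],0]
    - [85,[-26,0,0],0]
    - [85,[-28,0,0],0]
    - [85,[-28,0,0],0]

```text
clock: 5.25
eef_pos: [0.5718, 0.148, 0.0338]
ee_rot: [0.696, 0.718, 0.005, -0.004]
wrist_force: [-12.2, 11.9, 35.2]
width: 0.085
```

```bash
python3 - <<'E'
from h import *
from workcell import arm
s,d=wrist(arm,"w5");delta(s,(571,100,28),.0065)
rods(d)
d=arm.snapshot("side");np.savez("side5.npz",**d);rods(d)
x0,y0,x1,y1=(250,80,390,210)
cv2.imwrite(f"pics/side5.png",cv2.resize(d["frame"][y0:y1,x0:x1],None,fx=4,fy=4,interpolation=cv2.INTER_CUBIC))
E
```

```text
pos [571.8 148.   33.8] ytool yaw 0.032 tilt z [ 0.002   0.0126 -0.9999] t 5.25 F [-12.2  11.9  35.2] w 85.0
shift [-48.   -2.3   5.1] spin 0.0255
thick [317. 288.]
{'y_at': 127.7, 'x0': 572.8, 'yaw': 0.031, 'dz': 0.5, 'xr': [528.1, 618.0], 'xm': 573.0, 'ym': 127.7, 'rms': 0.6, 'n': 10177}
  sil [573.3102417  125.40149689] 0.03138076 [42.8059196472168, 116.55595397949219]
slim [352. 254.]
{'y_at': -183.5, 'x0': 577.3, 'yaw': 0.006, 'dz': -0.3, 'xr': [520.0, 637.7], 'xm': 578.9, 'ym': -183.5, 'rms': 1.6, 'n': 210}
  sil [ 583.43249512 -176.58041382] 0.00816639 [21.63087272644043, 129.86122131347656]
disc [596.7 -23.2  29.1]
thick [316. 174.]
{'y_at': 123.4, 'x0': 571.6, 'yaw': 0.077, 'dz': -1.1, 'xr': [511.2, 629.6], 'xm': 570.4, 'ym': 123.3, 'rms': 2.3, 'n': 204}
  sil [575.15582275 138.13517761] 0.01038147 [38.42129898071289, 130.9602508544922]
```

View pics/side5.png

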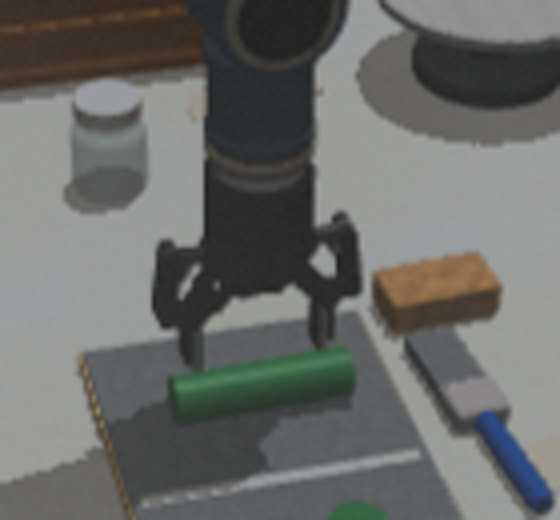

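View pics/w5.png

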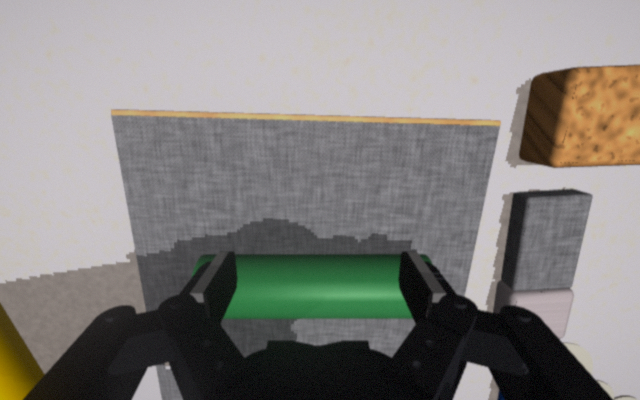

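The fingertips rode up the rod (TCP z 33.8, 35 N upward) because the contact was too high and it stuck. The rod only rolled 8.5 mm and kept its heading. I back off, go about 10 mm lower and push again.

>>> step_arm:
  rows:
    - [85,[8,-1,-2],0]
    - [85,[18,-1,-2],0]
    - [85,[24,-1,2],0]
    - [85,[24,-1,6],0]
    - [85,[24,-1,10],0]
    - [85,[24,-1,10],0]

```text
clock: 5.95
eef_pos: [0.5692, 0.1708, 0.0225]
ee_rot: [0.696, 0.718, 0.004, -0.004]
wrist_force: [-0.5, 0.6, -0.1]
width: 0.0849
```

```bash
python3 - <<'E'
from h import *
from workcell import arm
s,d=wrist(arm,"w6");delta(s,(571,125,23.5),.03)
rods(d)
E
```

```text
pos [569.2 170.8  22.5] ytool yaw 0.031 tilt z [-4.000e-04  1.070e-02 -9.999e-01] t 5.95 F [-0.5  0.6 -0.1] w 84.9
shift [-45.9   0.3  -1.5] spin 0.001
thick [316. 324.]
{'y_at': 127.6, 'x0': 570.8, 'yaw': 0.031, 'dz': 0.6, 'xr': [523.3, 618.4], 'xm': 570.9, 'ym': 127.6, 'rms': 7.3, 'n': 8124}
  sil [571.30749512 127.81143188] 0.031790026 [41.82160949707031, 110.87346649169922]
```

>>> step_arm:
  rows:
    - [85,[-7,1,-1],0]
    - [85,[-13,1,-1],0]
    - [85,[-17,1,-1],0]
    - [85,[-21,1,-1],0]
    - [85,[-25,1,-1],0]
    - [85,[-29,1,-1],0]
    - [85,[-32,1,-1],0]
    - [85,[-34,1,-1],0]

```text
clock: 6.8
eef_pos: [0.5715, 0.1364, 0.0236]
ee_rot: [0.696, 0.718, 0.004, -0.004]
wrist_force: [-0.3, 0.8, 0.5]
width: 0.0848
```

```bash
python3 - <<'E'
from h import *
from workcell import arm
s,d=wrist(arm,"w7");delta(s,(571,120,23.5),.0065)
rods(d)
E
```

```text
pos [571.5 136.4  23.6] ytool yaw 0.0305 tilt z [ 1.000e-04  1.080e-02 -9.999e-01] t 6.8 F [-0.3  0.8  0.5] w 84.8
shift [-16.3  -1.   -0.1] spin 0.024
thick [310. 322.]
{'y_at': 107.5, 'x0': 572.4, 'yaw': 0.03, 'dz': 0.6, 'xr': [528.5, 617.3], 'xm': 572.9, 'ym': 107.5, 'rms': 13.3, 'n': 11879}
  sil [573.37207031  97.48194122] 0.030947303 [59.898704528808594, 113.09481811523438]
```

Low contact works: the rod rolled 20 mm with its heading kept and under 1 N. I continue, turning the tool to the line's heading.

>>> step_arm:
  rows:
    - [85,[-3,0,0],0.003]
    - [85,[-7,0,0],0.008]
    - [85,[-11,0,0],0.013]
    - [85,[-15,-1,0],0.018]
    - [85,[-19,-1,0],0.023]
    - [85,[-23,-1,0],0.024]
    - [85,[-27,-1,0],0.024]
    - [85,[-29,-1,0],0.024]

```text
clock: 7.65
eef_pos: [0.5714, 0.1063, 0.0232]
ee_rot: [0.705, 0.709, 0.004, -0.004]
wrist_force: [-0.0, -0.1, -0.1]
width: 0.0853
```

```bash
python3 - <<'E'
from h import *
from workcell import arm
s,d=wrist(arm,"w8");delta(s,(571,90,23.5),.0065)
rods(d)
E
```

```text
pos [571.4 106.3  23.2] ytool yaw 0.0055 tilt z [ 0.      0.0103 -0.9999] t 7.65 F [-0.  -0.1 -0.1] w 85.3
shift [-16.3  -0.5  -0.4] spin -0.001
thick [306. 332.]
{'y_at': 75.4, 'x0': 571.8, 'yaw': 0.03, 'dz': 0.6, 'xr': [527.4, 616.8], 'xm': 572.1, 'ym': 75.4, 'rms': 16.0, 'n': 11797}
  sil [572.03320312  66.11325073] 0.03987627 [59.437679290771484, 113.16614532470703]
```

>>> step_arm:
  rows:
    - [85,[-2,0,0],0]
    - [85,[-4,0,0],0]
    - [85,[-6,0,0],0]
    - [85,[-8,0,0],0]
    - [85,[-10,0,0],0]
    - [85,[-12,0,0],0]
    - [85,[-14,0,0],0]
    - [85,[-15,0,0],0]

```text
clock: 8.5
eef_pos: [0.5714, 0.0907, 0.023]
ee_rot: [0.705, 0.709, 0.003, -0.004]
wrist_force: [0.4, -0.3, -0.1]
width: 0.0849
```

```bash
python3 - <<'E'
from h import *
from workcell import arm
s,d=wrist(arm,"w9");delta(s,(571,80,23.5),.0065)
rods(d)
d=arm.snapshot("side");np.savez("side9.npz",**d)
x0,y0,x1,y1=(250,120,390,250)
cv2.imwrite(f"pics/side9.png",cv2.resize(d["frame"][y0:y1,x0:x1],None,fx=4,fy=4,interpolation=cv2.INTER_CUBIC))
E
```

```text
pos [571.4  90.7  23. ] ytool yaw 0.0049 tilt z [-1.0e-04  9.9e-03 -1.0e+00] t 8.5 F [ 0.4 -0.3 -0.1] w 84.9
shift [-10.7  -0.5  -0.6] spin -0.0016
thick [309. 329.]
{'y_at': 60.3, 'x0': 571.7, 'yaw': 0.031, 'dz': 0.6, 'xr': [527.6, 616.7], 'xm': 572.2, 'ym': 60.4, 'rms': 15.7, 'n': 11834}
  sil [572.49786377  51.04574203] 0.033568118 [59.110774993896484, 112.10556030273438]
```

View pics/side9.png

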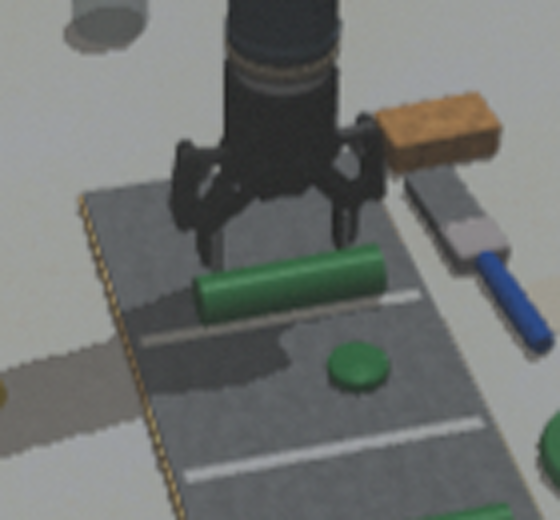

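View pics/w9.png

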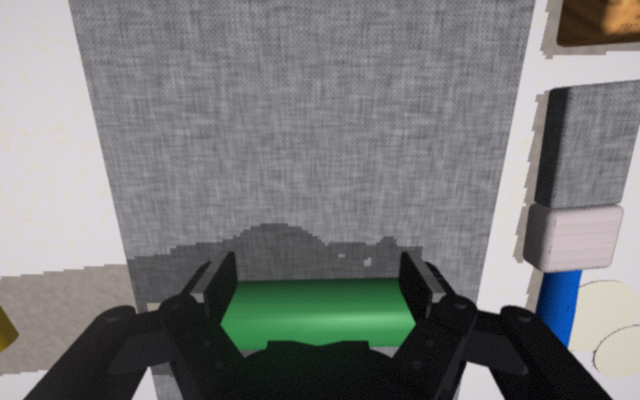

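Pushing keeps the heading, so the rod is still at yaw 0.031. It lies along the image at side 290,283 in the crop, just short of the line. I'll press both fingertips lightly on its top and twist it straight.

>>> step_arm:
  rows:
    - [85,[5,0,-5],0]
    - [85,[5,0,-18],-0.01]
    - [85,[5,0,-30],-0.026]
    - [85,[-5,0,-30],-0.026]
    - [85,[-18,0,-30],-0.026]
    - [85,[-29,0,-29],-0.026]
    - [85,[-30,0,-24],-0.026]
    - [85,[-30,0,-22],-0.026]

```text
clock: 9.4
eef_pos: [0.571, 0.0595, 0.0438]
ee_rot: [0.697, 0.717, 0.003, -0.004]
wrist_force: [0.5, 1.3, 0.7]
width: 0.0848
```

```bash
python3 - <<'E'
from h import *
from workcell import arm
s,d=wrist(arm,"w10");delta(s,(571,60.4,36),.031)
rods(d)
E
```

```text
pos [571.   59.5  43.8] ytool yaw 0.029 tilt z [-0.0017  0.0096 -1.    ] t 9.4 F [0.5 1.3 0.7] w 84.8
shift [0.9 0.1 7.8] spin -0.002
disc [598.4  -5.6  29. ]
thick [321. 245.]
{'y_at': 60.1, 'x0': 573.2, 'yaw': 0.032, 'dz': 0.5, 'xr': [510.4, 635.5], 'xm': 572.9, 'ym': 60.1, 'rms': 0.7, 'n': 12092}
  sil [573.35827637  58.63462448] 0.030591244 [39.04497146606445, 147.66204833984375]
```

>>> step_arm:
  rows:
    - [85,[1,0,3],-0.002]
    - [85,[1,0,5],-0.002]
    - [85,[1,0,7],-0.002]
    - [85,[1,0,8],-0.002]
    - [85,[1,0,8],-0.002]

```text
clock: 9.95
eef_pos: [0.5708, 0.0621, 0.0386]
ee_rot: [0.695, 0.719, 0.003, -0.005]
wrist_force: [-9.8, -0.7, 26.5]
width: 0.0852
```

>>> step_arm:
  rows:
    - [85,[0,0,2.5],0.008]
    - [85,[0,0,2.5],0.016]
    - [85,[0,0,2.5],0.024]
    - [85,[0,0,2.5],0.032]
    - [85,[0,0,2.5],0.036]

```text
clock: 10.45
eef_pos: [0.5718, 0.063, 0.0387]
ee_rot: [0.707, 0.707, 0.004, -0.005]
wrist_force: [-4.5, -0.6, 19.5]
width: 0.0849
```

```bash
python3 - <<'E'
from h import *
from workcell import arm
s,d=wrist(arm,"w11");delta(s,(571,60.4,36),.0065)
rods(d)
E
```

```text
pos [571.8  63.   38.7] ytool yaw -0.0007 tilt z [-8.000e-04  1.320e-02 -9.999e-01] t 10.45 F [-4.5 -0.6 19.5] w 84.9
shift [-2.6 -0.8  2.7] spin -0.0072
disc [600.1  -2.5  28.2]
thick [321. 252.]
{'y_at': 60.6, 'x0': 574.3, 'yaw': 0.001, 'dz': 0.5, 'xr': [511.9, 636.7], 'xm': 574.3, 'ym': 60.6, 'rms': 0.6, 'n': 12046}
  sil [574.37030029  58.78092194] 0.0004987398 [39.772735595703125, 148.2618865966797]
```

Twisting works well: rod yaw is now 0.001. I trim to the line's 0.0065 and roll it forward from the top (the rod moves half the finger travel).

>>> step_arm:
  rows:
    - [85,[0,0,2.5],-0.003]
    - [85,[0,0,2.5],-0.006]
    - [85,[-2,0,2.5],-0.006]
    - [85,[-5,0,2.5],-0.006]
    - [85,[-8,0,2.5],-0.006]
    - [85,[-11,0,2.5],-0.006]
    - [85,[-14,0,2.5],-0.006]
    - [85,[-15,0,2.5],-0.006]

```text
clock: 11.3
eef_pos: [0.5719, 0.0486, 0.0386]
ee_rot: [0.705, 0.709, 0.005, -0.006]
wrist_force: [-7.1, 0.8, 21.7]
width: 0.085
```

```bash
python3 - <<'E'
from h import *
from workcell import arm
s,d=wrist(arm,"w12");delta(s,(571,60.4,36),.0065)
rods(d)
E
```

```text
pos [571.9  48.6  38.6] ytool yaw 0.0047 tilt z [-9.000e-04  1.530e-02 -9.999e-01] t 11.3 F [-7.1  0.8 21.7] w 85.0
shift [11.8 -0.8  2.8] spin -0.0018
disc [598.8  -8.2  29.5]
thick [321. 243.]
{'y_at': 53.4, 'x0': 574.3, 'yaw': 0.002, 'dz': 0.5, 'xr': [511.6, 637.0], 'xm': 574.3, 'ym': 53.4, 'rms': 0.6, 'n': 13358}
  sil [574.40356445  51.90410614] 0.005926976 [39.30123519897461, 148.0702362060547]
```

>>> step_arm:
  rows:
    - [85,[0,0,-4],0]
    - [85,[0,0,-8],0]
    - [85,[6,0,-8],0]
    - [85,[11,0,-8],0]
    - [85,[11,0,-6],0]
    - [85,[11,0,-6],0]

```text
clock: 11.95
eef_pos: [0.5713, 0.0598, 0.044]
ee_rot: [0.705, 0.709, 0.005, -0.006]
wrist_force: [-0.8, -0.5, -0.1]
width: 0.0848
```

```bash
python3 - <<'E'
from h import *
from workcell import arm
s,d=wrist(arm,"w13");delta(s,(571,59,38),.0065)
rods(d)
for o in lines(d,(0,0,640,400)):print(o)
E
```

```text
pos [571.3  59.8  44. ] ytool yaw 0.0056 tilt z [-0.0022  0.015  -0.9999] t 11.95 F [-0.8 -0.5 -0.1] w 84.8
shift [-0.9 -0.3  6. ] spin -0.0009
disc [598.9  -5.6  29. ]
thick [322. 254.]
{'y_at': 53.4, 'x0': 573.9, 'yaw': 0.002, 'dz': 0.5, 'xr': [512.1, 636.6], 'xm': 574.4, 'ym': 53.4, 'rms': 0.7, 'n': 10941}
  sil [574.61096191  51.56368256] 0.0071668033 [39.972904205322266, 146.89852905273438]
```

View pics/w13.png

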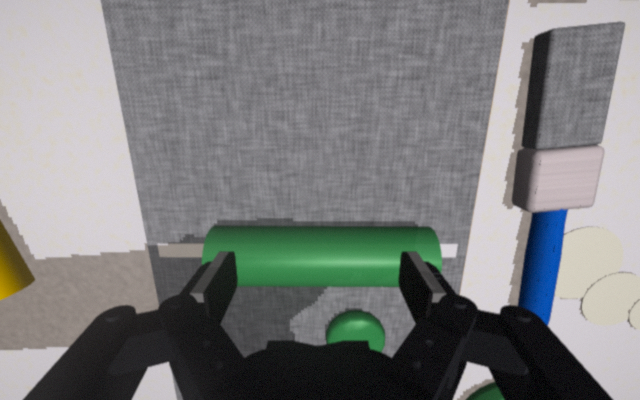

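```bash
cat >> h.py <<'E'
def stubs(d,cols,rows):
    """y of line centre (mm) at given pixel columns by brightness centroid in row range"""
    g=cv2.cvtColor(d["frame"],cv2.COLOR_BGR2GRAY).astype(float)
    out=[]
    for c in cols:
        p=g[rows[0]:rows[1],c];w=np.clip(p-(np.median(p)+.5*(p.max()-np.median(p))),0,None)
        w=(w>0);v=rows[0]+np.nonzero(w)[0].mean()
        q=cast(d,[(c,v)],.016)[0]*1000;out.append((c,round(v,1),q[:2].round(1).tolist(),int(w.sum())))
    for o in out:print(o)
E
python3 - <<'E'
from h import *
d=dict(np.load("w13.npz"));stubs(d,[165,175,185,195,447,452],(235,270))
E
```

```text
(165, np.float64(244.0), [469.8, 51.1], 3)
(175, np.float64(250.0), [475.9, 46.7], 11)
(185, np.float64(250.0), [482.7, 46.8], 13)
(195, np.float64(250.0), [489.4, 46.8], 13)
(447, np.float64(250.0), [659.2, 48.1], 13)
(452, np.float64(250.0), [662.6, 48.1], 13)
```

>>> step_arm:
  rows:
    - [85,[0,0,3],0]
    - [85,[0,0,6],0]
    - [85,[0,0,8],0]
    - [85,[0,0,8],-0.002]
    - [85,[-3,0,8],-0.003]
    - [85,[-6,0,8],-0.003]
    - [85,[-9,0,8],-0.003]
    - [85,[-11,0,8],-0.003]

```text
clock: 12.8
eef_pos: [0.5716, 0.0484, 0.0387]
ee_rot: [0.705, 0.709, 0.005, -0.007]
wrist_force: [-8.0, 0.8, 22.7]
width: 0.0849
```

```bash
python3 - <<'E'
from h import *
from workcell import arm
s,d=wrist(arm,"w14");delta(s,(571,59,38),.0065)
rods(d)
stubs(d,[175,185,195,447,452],(220,275))
E
```

```text
pos [571.6  48.4  38.7] ytool yaw 0.0065 tilt z [-0.0019  0.0168 -0.9999] t 12.8 F [-8.   0.8 22.7] w 84.9
shift [10.5 -0.5  0.8] spin -0.0
disc [598.8  -8.2  29.5]
thick [322. 250.]
{'y_at': 48.0, 'x0': 574.2, 'yaw': 0.002, 'dz': 0.5, 'xr': [511.7, 637.0], 'xm': 574.3, 'ym': 48.0, 'rms': 0.6, 'n': 12447}
  sil [574.45080566  46.27188873] 0.007829086 [39.421539306640625, 148.0719451904297]
(175, np.float64(237.5), [480.4, 46.9], 14)
(185, np.float64(234.5), [487.2, 49.1], 10)
(195, np.float64(235.5), [493.5, 48.5], 10)
(447, np.float64(238.0), [655.6, 48.0], 15)
(452, np.float64(238.5), [658.9, 47.7], 14)
```

>>> step_arm:
  rows:
    - [85,[-1,0,2],-0.003]
    - [85,[-1,0,2],-0.004]
    - [85,[-1,0,-3],-0.004]
    - [85,[-1,0,-10],-0.004]
    - [85,[-1,0,-25],-0.004]
    - [85,[10,0,-60],-0.004]
    - [85,[20,0,-100],-0.004]
    - [85,[20,0,-110],-0.004]

```text
clock: 13.65
eef_pos: [0.5745, 0.0679, 0.1539]
ee_rot: [0.703, 0.711, 0.009, -0.004]
wrist_force: [-0.7, -0.5, -0.2]
width: 0.0848
```

```bash
python3 - <<'E'
from h import *
from workcell import arm
s,d=wrist(arm,"w15");delta(s,(581,-225,100),.01)
rods(d)
for n in("scene","side"):
    e=arm.snapshot(n);rods(e)
for o in lines(d,(0,0,640,400)):print(o)
E
```

```text
pos [574.5  67.9 153.9] ytool yaw 0.0121 tilt z [ 0.0063  0.0189 -0.9998] t 13.65 F [-0.7 -0.5 -0.2] w 84.8
shift [-294.     2.6   48.4] spin 0.0021
disc [598.9 -14.   30. ]
thick [315. 216.]
{'y_at': 47.2, 'x0': 573.8, 'yaw': 0.002, 'dz': 0.5, 'xr': [512.1, 636.2], 'xm': 574.1, 'ym': 47.2, 'rms': 0.6, 'n': 4362}
  sil [574.04742432  45.72959137] 0.010837107 [37.04212951660156, 138.8260955810547]
disc [604.5 -13.5  28.6]
thick [337. 212.]
{'y_at': 47.1, 'x0': 587.8, 'yaw': 0.002, 'dz': -0.7, 'xr': [515.0, 640.2], 'xm': 577.6, 'ym': 47.1, 'rms': 3.8, 'n': 425}
  sil [569.26293945  45.69434738] 0.0033902957 [39.666351318359375, 166.14398193359375]
slim [264. 190.]
{'y_at': -180.4, 'x0': 591.9, 'yaw': -0.005, 'dz': -0.8, 'xr': [523.4, 647.0], 'xm': 585.2, 'ym': -180.3, 'rms': 2.7, 'n': 199}
  sil [ 578.10668945 -182.42617798] 0.028052453 [31.213727951049805, 152.61309814453125]
slim [351. 254.]
{'y_at': -182.8, 'x0': 578.4, 'yaw': 0.023, 'dz': -0.5, 'xr': [519.6, 637.8], 'xm': 578.7, 'ym': -182.8, 'rms': 1.9, 'n': 224}
  sil [ 582.87982178 -177.15344238] 0.008167016 [22.76783561706543, 130.97607421875]
disc [596.9 -23.4  29.5]
thick [324. 192.]
{'y_at': 43.9, 'x0': 571.3, 'yaw': -0.002, 'dz': -1.1, 'xr': [512.7, 631.6], 'xm': 572.1, 'ym': 43.9, 'rms': 2.4, 'n': 238}
  sil [578.33935547  54.69574356] 0.0033862293 [34.38541793823242, 132.21006774902344]
(array([566.5, -83.1]), 0.0095, array([ 10.2, 199.5]))
```

View pics/w15.png

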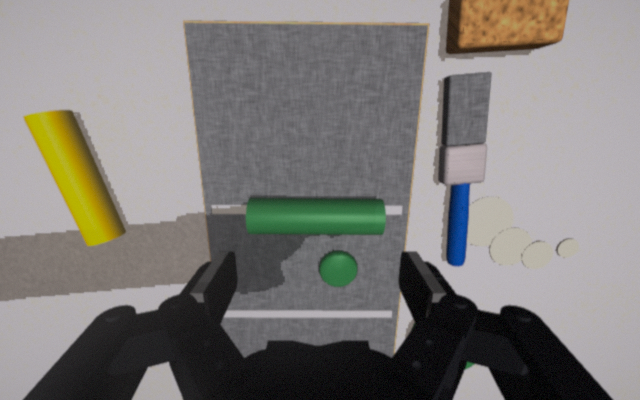

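The thick rod is done: 47.2 mm against the line's about 47.3, yaw within about 0.005, and line stubs show centrally at both ends (pixels 228,210 and 394,210). Now the slim rod.

>>> step_arm:
  rows:
    - [85,[-36,0,5],0]
    - [85,[-72,0,10],0]
    - [85,[-108,1,15],0]
    - [85,[-144,1,20],0]
    - [85,[-180,2,25],0]
    - [85,[-216,2,30],0]
    - [85,[-252,3,35],0]
    - [85,[-286,3,40],0.002]

```text
clock: 14.6
eef_pos: [0.5759, -0.221, 0.1025]
ee_rot: [0.705, 0.709, 0.005, -0.008]
wrist_force: [0.6, -0.5, 0.4]
width: 0.0848
```

>>> step_arm:
  rows:
    - [85,[0,0,0],0]
    - [85,[0,0,0],0]

```text
clock: 14.8
eef_pos: [0.5737, -0.222, 0.1002]
ee_rot: [0.706, 0.708, 0.003, -0.01]
wrist_force: [0.1, 1.1, -0.0]
width: 0.0854
```

```bash
python3 - <<'E'
from h import *
from workcell import arm
s,d=wrist(arm,"w16");delta(s,(581,-217,17),.01)
rods(d)
E
```

```text
pos [ 573.7 -222.   100.2] ytool yaw 0.0036 tilt z [-0.0091  0.0181 -0.9998] t 14.8 F [ 0.1  1.1 -0. ] w 85.4
shift [ 3.5  8.1 83.3] spin -0.0064
slim [327. 161.]
{'y_at': -180.6, 'x0': 580.8, 'yaw': 0.01, 'dz': 0.5, 'xr': [518.3, 643.2], 'xm': 580.7, 'ym': -180.6, 'rms': 0.6, 'n': 5257}
  sil [ 580.98254395 -180.97050476] 0.011472742 [25.030685424804688, 137.82864379882812]
```

View pics/w16.png

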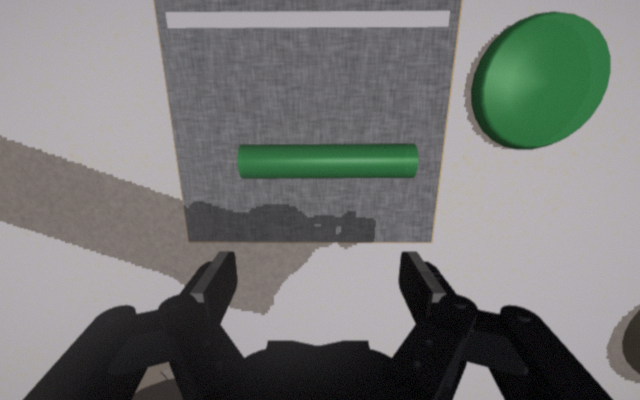

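>>> step_arm:
  rows:
    - [85,[2,4,20],-0.003]
    - [85,[3,8,45],-0.006]
    - [85,[3,8,65],-0.006]
    - [85,[3,8,78],-0.006]
    - [85,[3,8,83],-0.006]
    - [85,[3,8,83],-0.006]
    - [85,[3,8,83],-0.006]

```text
clock: 15.55
eef_pos: [0.5825, -0.2159, 0.0186]
ee_rot: [0.703, 0.711, 0.004, -0.009]
wrist_force: [1.4, -0.3, -0.5]
width: 0.0851
```

```bash
python3 - <<'E'
from h import *
from workcell import arm
s,d=wrist(arm,"w17");delta(s,(581,-128,17),.01)
rods(d)
E
```

```text
pos [ 582.5 -215.9   18.6] ytool yaw 0.0124 tilt z [-0.0066  0.0184 -0.9998] t 15.55 F [ 1.4 -0.3 -0.5] w 85.1
shift [87.8 -0.4  3.2] spin 0.0024
slim [313. 199.]
{'y_at': -180.6, 'x0': 580.9, 'yaw': 0.01, 'dz': 0.5, 'xr': [517.9, 643.5], 'xm': 580.7, 'ym': -180.6, 'rms': 0.5, 'n': 13718}
  sil [ 580.37866211 -181.27799988] 0.010170507 [26.489397048950195, 144.07003784179688]
```

>>> step_arm:
  rows:
    - [85,[5,0,2],0.001]
    - [85,[9,0,2],0.002]
    - [85,[13,0,2],0.002]
    - [85,[17,0,2],0.002]
    - [85,[21,0,2],0.002]
    - [85,[25,0,2],0.002]
    - [85,[28,0,2.5],0.002]
    - [85,[30,0,2.5],0.002]

```text
clock: 16.4
eef_pos: [0.5822, -0.1854, 0.0167]
ee_rot: [0.703, 0.711, 0.004, -0.009]
wrist_force: [1.0, -0.4, -0.0]
width: 0.085
```

```bash
python3 - <<'E'
from h import *
from workcell import arm
s,d=wrist(arm,"w18");delta(s,(581,-128,17),.008)
rods(d)
E
```

```text
pos [ 582.2 -185.4   16.7] ytool yaw 0.0106 tilt z [-0.0065  0.0185 -0.9998] t 16.4 F [ 1.  -0.4 -0. ] w 85.0
shift [57.4 -0.6  0.7] spin 0.0026
slim [313. 224.]
{'y_at': -162.5, 'x0': 580.6, 'yaw': 0.012, 'dz': 0.5, 'xr': [517.6, 643.3], 'xm': 580.4, 'ym': -162.5, 'rms': 0.5, 'n': 13530}
  sil [ 580.05548096 -163.64468384] 0.013183424 [27.422378540039062, 144.66810607910156]
```

>>> step_arm:
  rows:
    - [85,[4,0,0],0.001]
    - [85,[8,0,0],0.002]
    - [85,[12,0,0],0.003]
    - [85,[16,0,0.3],0.004]
    - [85,[20,0,0.4],0.004]
    - [85,[24,0,0.5],0.004]
    - [85,[28,0,0.5],0.004]
    - [85,[32,0,0.6],0.004]

```text
clock: 17.25
eef_pos: [0.5819, -0.1528, 0.0167]
ee_rot: [0.705, 0.71, 0.004, -0.009]
wrist_force: [0.9, -0.6, -0.5]
width: 0.0849
```

>>> step_arm:
  rows:
    - [85,[4,0,0],0]
    - [85,[8,0,0],0]
    - [85,[12,0,0],0]
    - [85,[16,0,0.3],0]
    - [85,[19,0,0.4],0]
    - [85,[21,0,0.5],0]
    - [85,[22,0,0.5],0]

```text
clock: 17.95
eef_pos: [0.5817, -0.1305, 0.0166]
ee_rot: [0.705, 0.71, 0.004, -0.009]
wrist_force: [-0.3, -0.4, 0.2]
width: 0.085
```

```bash
python3 - <<'E'
from h import *
from workcell import arm
s,d=wrist(arm,"w19");delta(s,(581,-128,17),.008)
rods(d)
d=arm.snapshot("side");rods(d)
E
```

```text
pos [ 581.7 -130.5   16.6] ytool yaw 0.0072 tilt z [-0.0065  0.0189 -0.9998] t 17.95 F [-0.3 -0.4  0.2] w 85.0
shift [ 2.5 -0.7 -0.4] spin -0.0008
slim [312. 225.]
{'y_at': -107.7, 'x0': 580.4, 'yaw': 0.012, 'dz': 0.6, 'xr': [517.1, 642.8], 'xm': 579.9, 'ym': -107.7, 'rms': 0.5, 'n': 13446}
  sil [ 579.50408936 -108.94565582] 0.016200494 [27.64006996154785, 144.4310302734375]
disc [598.7 -22.9  30. ]
slim [347. 232.]
{'y_at': -110.2, 'x0': 590.2, 'yaw': 0.036, 'dz': -0.7, 'xr': [552.2, 622.6], 'xm': 587.4, 'ym': -110.3, 'rms': 2.2, 'n': 120}
  sil [ 592.65057373 -103.728508  ] 0.016646478 [25.343807220458984, 84.72046661376953]
thick [318. 193.]
{'y_at': 44.0, 'x0': 555.8, 'yaw': 0.029, 'dz': -0.9, 'xr': [513.1, 597.7], 'xm': 555.4, 'ym': 44.0, 'rms': 2.2, 'n': 181}
  sil [560.95043945  54.34350204] 0.0033861315 [34.97212600708008, 96.65045928955078]
```

View pics/w19.png

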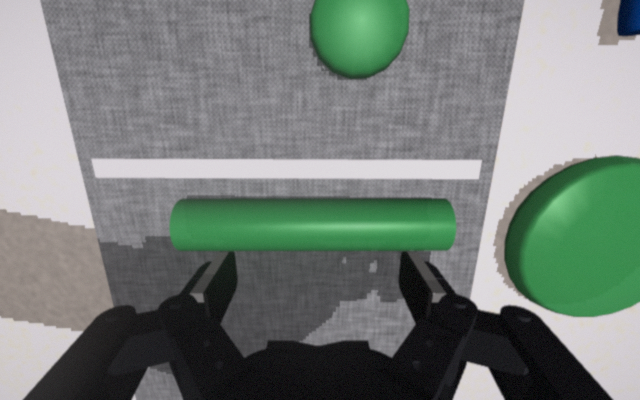

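>>> step_arm:
  rows:
    - [85,[3,0,0],0]
    - [85,[6,0,0],0]
    - [85,[9,0,0],0]
    - [85,[12,0,0.2],0]
    - [85,[14,0,0.2],0]
    - [85,[15,0,0.2],0]
    - [85,[15.5,0,0.2],0]

```text
clock: 18.75
eef_pos: [0.5816, -0.115, 0.0166]
ee_rot: [0.705, 0.71, 0.004, -0.009]
wrist_force: [0.7, 0.0, -0.2]
width: 0.0849
```

>>> step_arm:
  rows:
    - [85,[-4,0,0],-0.002]
    - [85,[-5,0,-8],-0.004]
    - [85,[-5,0,-20],-0.005]
    - [85,[-3,0,-24],-0.005]
    - [85,[8,0,-24],-0.005]
    - [85,[16,0,-22],-0.005]
    - [85,[17,0,-20],-0.005]
    - [85,[17,0,-20],-0.005]

```text
clock: 19.55
eef_pos: [0.5811, -0.0972, 0.0362]
ee_rot: [0.702, 0.712, 0.004, -0.01]
wrist_force: [-0.3, -0.5, 0.1]
width: 0.0847
```

```bash
python3 - <<'E'
from h import *
from workcell import arm
s,d=wrist(arm,"w20");delta(s,(581,-97,28),.012)
rods(d)
stubs(d,[110,130,150,490],(130,240))
E
```

```text
pos [581.1 -97.2  36.2] ytool yaw 0.0139 tilt z [-0.0081  0.0192 -0.9998] t 19.55 F [-0.3 -0.5  0.1] w 84.7
shift [ 0.1 -0.1  8.2] spin 0.0019
slim [315. 241.]
{'y_at': -92.2, 'x0': 579.9, 'yaw': 0.011, 'dz': 0.5, 'xr': [516.9, 642.5], 'xm': 579.7, 'ym': -92.2, 'rms': 0.6, 'n': 9060}
  sil [579.46563721 -93.60441589] 0.012082946 [27.727449417114258, 142.3555145263672]
disc [598.7 -17.5  29.9]
(110, np.float64(199.0), [454.3, -73.5], 51)
(130, np.float64(210.0), [465.3, -80.4], 7)
(150, np.float64(214.0), [477.4, -82.8], 15)
(490, np.float64(197.5), [685.6, -68.7], 4)
```

View pics/w20.png

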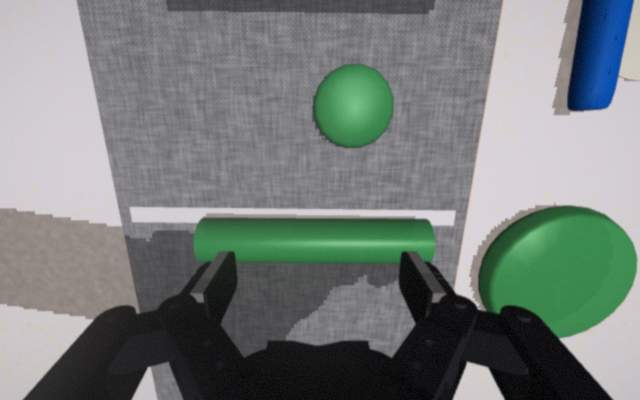

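>>> step_arm:
  rows:
    - [85,[0,0,4],0]
    - [85,[0,0,7],0]
    - [85,[0,0,10],0]
    - [85,[0,0,10],0]
    - [85,[2,0,10],0.003]
    - [85,[5,0,10],0.006]
    - [85,[8,0,10],0.006]
    - [85,[11,0,10],0.006]

```text
clock: 20.4
eef_pos: [0.5815, -0.0883, 0.0288]
ee_rot: [0.705, 0.709, 0.004, -0.009]
wrist_force: [-6.0, -0.4, 17.0]
width: 0.0849
```

```bash
python3 - <<'E'
from h import *
from workcell import arm
s,d=wrist(arm,"w21");delta(s,(581,-97,28),.0065)
rods(d)
E
```

```text
pos [581.5 -88.3  28.8] ytool yaw 0.0053 tilt z [-0.006   0.0183 -0.9998] t 20.4 F [-6.  -0.4 17. ] w 84.9
shift [-8.7 -0.5  0.6] spin -0.0012
slim [312. 252.]
{'y_at': -87.2, 'x0': 580.2, 'yaw': 0.004, 'dz': 0.5, 'xr': [517.1, 642.5], 'xm': 579.8, 'ym': -87.2, 'rms': 0.6, 'n': 9030}
  sil [579.57250977 -88.61360931] 0.00846233 [27.59208869934082, 143.12432861328125]
disc [598.7 -17.1  30. ]
thick [294.   5.]
{'y_at': 47.4, 'x0': 578.2, 'yaw': 0.002, 'dz': 1.5, 'xr': [513.2, 636.7], 'xm': 574.9, 'ym': 47.4, 'rms': 0.4, 'n': 3160}
  sil [573.85998535  31.05449486] 0.0039517153 [4.447403907775879, 136.1360626220703]
```

>>> step_arm:
  rows:
    - [85,[2,0,2.5],0]
    - [85,[4,0,2.5],0]
    - [85,[6,0,2.5],0]
    - [85,[8,0,2.5],0]
    - [85,[9,0,2.5],0]
    - [85,[9,0,2.5],0]

```text
clock: 21.05
eef_pos: [0.5815, -0.0799, 0.0288]
ee_rot: [0.706, 0.709, 0.005, -0.009]
wrist_force: [-8.6, -0.3, 19.7]
width: 0.0848
```

```bash
python3 - <<'E'
from h import *
from workcell import arm
s,d=wrist(arm,"w22");delta(s,(581,-97,28),.0065)
rods(d)
stubs(d,[140,150,160,440,445],(200,275))
E
```

```text
pos [581.5 -79.9  28.8] ytool yaw 0.0044 tilt z [-0.0053  0.019  -0.9998] t 21.05 F [-8.6 -0.3 19.7] w 84.8
shift [-17.1  -0.6   0.4] spin -0.0021
slim [312. 257.]
{'y_at': -82.9, 'x0': 580.5, 'yaw': 0.005, 'dz': 0.5, 'xr': [517.1, 642.0], 'xm': 579.6, 'ym': -83.0, 'rms': 0.6, 'n': 8499}
  sil [579.39624023 -84.32688904] 0.0074603623 [28.62297821044922, 142.7376708984375]
disc [598.7 -16.9  30. ]
thick [294.  16.]
{'y_at': 47.3, 'x0': 575.5, 'yaw': 0.002, 'dz': 0.7, 'xr': [512.0, 636.8], 'xm': 574.4, 'ym': 47.3, 'rms': 0.6, 'n': 10182}
  sil [573.31451416  35.30762482] 0.0032938835 [12.819565773010254, 144.43869018554688]
(140, np.float64(244.0), [473.4, -81.3], 9)
(150, np.float64(247.0), [479.3, -83.3], 13)
(160, np.float64(242.8), [485.9, -80.4], 15)
(440, np.float64(247.5), [657.0, -82.2], 14)
(445, np.float64(248.0), [660.1, -82.5], 15)
```

View pics/w22.png

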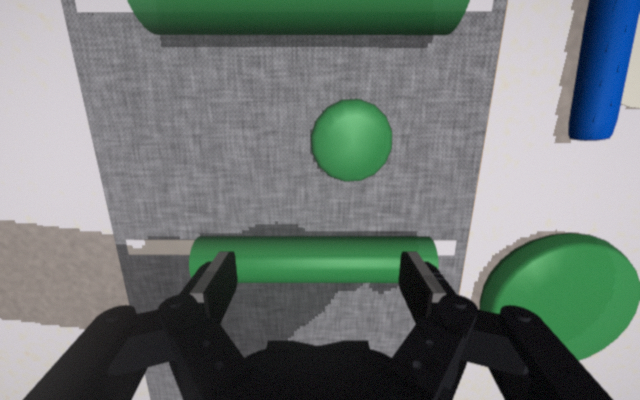

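The slim rod is on the line: -83.0 against about -82.8 for the line stubs at (150,247) and (442,248). I lift straight off and verify.

>>> step_arm:
  rows:
    - [85,[0,0,0],0]
    - [85,[0,0,-4],0]
    - [85,[0,0,-12],0]
    - [85,[0,0,-30],0]
    - [85,[0,0,-65],0]
    - [85,[0,0,-110],0]
    - [85,[0,0,-155],0]
    - [85,[0,0,-200],0]

```text
clock: 21.9
eef_pos: [0.5822, -0.0837, 0.2306]
ee_rot: [0.706, 0.709, 0.005, -0.009]
wrist_force: [0.8, 0.1, 1.0]
width: 0.0849
```

>>> step_arm:
  rows:
    - [85,[10,0,-50],0]
    - [85,[30,0,-100],0]
    - [85,[30,0,-100],0]
    - [85,[30,0,-100],0]
    - [85,[30,0,-100],0]

```text
clock: 22.4
eef_pos: [0.5818, -0.0558, 0.3297]
ee_rot: [0.706, 0.708, 0.004, -0.01]
wrist_force: [0.1, 0.5, 0.4]
width: 0.0849
```

```bash
python3 - <<'E'
from h import *
from workcell import arm
s,d=wrist(arm,"w23");delta(s,(581,-97,28),.0065)
rods(d)
e=arm.snapshot("side");rods(e);cv2.imwrite("pics/side23.png",e["frame"]);np.savez("side23.npz",**e)
E
```

```text
pos [581.8 -55.8 329.7] ytool yaw 0.0041 tilt z [-0.0083  0.0186 -0.9998] t 22.4 F [0.1 0.5 0.4] w 84.9
shift [-46.8   1.6 300.9] spin -0.0024
slim [317. 182.]
{'y_at': -83.2, 'x0': 579.4, 'yaw': 0.004, 'dz': 0.5, 'xr': [518.3, 640.1], 'xm': 579.2, 'ym': -83.2, 'rms': 0.8, 'n': 939}
  sil [579.98242188 -84.52589417] 0.006420609 [23.193967819213867, 131.45648193359375]
disc [599.1 -17.6  30. ]
thick [314.  95.]
{'y_at': 47.2, 'x0': 574.6, 'yaw': 0.002, 'dz': 0.4, 'xr': [513.2, 635.0], 'xm': 574.1, 'ym': 47.2, 'rms': 0.7, 'n': 1933}
  sil [573.63861084  47.05251312] 0.0038694765 [33.0622673034668, 132.86489868164062]
slim [340. 226.]
{'y_at': -86.8, 'x0': 576.8, 'yaw': -0.028, 'dz': -0.7, 'xr': [519.2, 637.2], 'xm': 578.2, 'ym': -86.8, 'rms': 2.0, 'n': 192}
  sil [581.96679688 -79.02470398] 0.0017773032 [23.789531707763672, 130.12831115722656]
disc [596.7 -23.4  29.8]
thick [324. 191.]
{'y_at': 44.8, 'x0': 572.0, 'yaw': -0.007, 'dz': -0.8, 'xr': [513.0, 630.5], 'xm': 571.8, 'ym': 44.8, 'rms': 2.3, 'n': 222}
  sil [577.86798096  55.4274292 ] -0.0015177592 [33.066986083984375, 130.42909240722656]
```

View pics/w23.png

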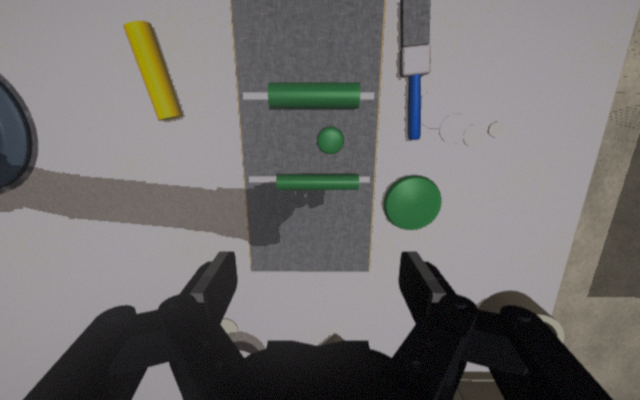

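View pics/side23.png

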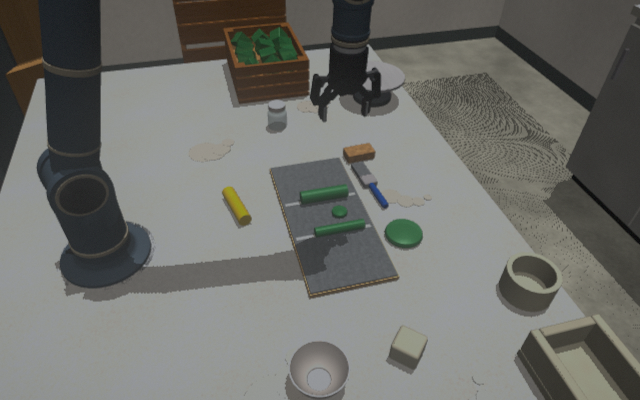

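```bash
python3 - <<'E'
from workcell import arm
print(arm.close_job())
E
```

```text
the job is handed in; nothing more can be done
None
```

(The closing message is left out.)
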